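Weigh a casting on the pillar spring scale

TASK

Weigh the cast bracket: hang it by its eye on the hook of the spring scale, letting it down slowly (about 2 cm a second) until the spring carries all of its weight, so that the hook does not jump when you let go. Let it come to rest, then slide the black reading marker down until it stands level with the scale's pointer, and leave the bracket hanging. Do not disturb the other things on the table.

Things in the scene. Friction and masses are not known exactly. Their poses are not given: they have to be found in the camera images.
- bracket_center (a point): The casting to weigh: dark cast bracket, 128 mm tall, standing on the table on a foot 56 mm (its x) by 80 mm (its y), 14 mm thick. Above the foot a web, then an upright ring (the eye), then a flat lug on top. This point is half-way up (64 mm above the underside), on the middle axis. The bracket is the same after a half turn about z. Mass unknown, 0.20 to 0.90 kg.
- bracket_eye (a point): Centre of the bracket's eye, 62 mm above its underside: a round hole 32 mm wide (ring of 12 mm round bar, 56 mm over all) whose axis is the bracket's x axis. Same axes as the bracket. When hung, this point lies about 16 mm below hook_seat.
- bracket_lug (a point): Centre of the part to grip: upright flat lug 26 mm wide (bracket y), 12 mm thick (bracket x), from 90 to 128 mm above the underside, this point 108 mm above it. Gripped across its 26 mm width the fingers straddle the hook when hanging; the ring below is wider (56 mm over all).
- bracket: The same bracket; origin at the centre of its underside, z up.
- hook_seat (a point): Where the eye hangs: top surface of the scale's hook in its shallow dip, 20 mm long, 8 mm deep on the column side. The hook is an 8 mm round steel bar, level, reaching out from the column (30 mm square, 315 mm tall) along the stand's -x. Axes are the stand's: +x points to the column, whose axis is 125 mm away; z up. Unloaded 196 mm above the table; sinks with the load.
- hook_tip (a point): Highest point of the hook's upturned outer end, 25 mm out from hook_seat and 16 mm higher; the bar's lowest surface (in the dip) is 8 mm below hook_seat. Nothing stands above the hook or beyond its end. Axes are the stand's.
- hook (a joint): Travel of the hook, downwards, m: 0 unloaded, at most 0.115 (stop). Spring: about 0.2 N before it moves, then 100 N/m; lightly damped, it bobs for a few seconds when disturbed.
- pointer (a point): Tip of the scale's pointer on the white dial plate, 60 mm from the column axis on the side away from the hook; moves with the hook, unloaded at 200 mm above the table. Axes are the stand's.
- marker_pad (a point): Centre of the top face of the reading marker's push pad: black disc 32 mm across, 10 mm thick, at the end of a thin arm, 145 mm from the column axis on the side away from the hook (stand's +x); can be pressed down from above. The marker's needle is 5 mm lower than this point, so the marker is level with the pointer when this point is 5 mm above the pointer. Axes are the stand's.
- marker (a joint): Travel of the marker, downwards, m, 0 to 0.14; its needle is at 240 mm above the table less this value. It stays where it is left; friction about 3 N.
- blank_mid (a point): Bystander: turned wooden blank, 68 mm across and 55 mm tall; point half-way up.
- faceplate_mid (a point): Bystander: aluminium faceplate, disc 72 mm across with a hub, 34 mm tall; point half-way up.
- gouge_mid (a point): Bystander: turning gouge with dark wooden handle, lying, 310 mm long, 28 mm thick; point in the handle's middle.
There are look-alikes about, which are no part of the job. Of the things that look like the bracket, the largest one is meant.

How it is judged (in metres and radians):
On the way, in this order (a step that is already met when the one before it is completed fails the run):
1. the bracket hangs freely by its eye in the dip of the hook, let go and at rest (horizontal distance between bracket_eye and hook_seat below 0.012 m and z of bracket_eye in the frame of hook_seat between -0.022 and -0.008 m and value of joint hook above 0.012 m and angle between bracket_center's own z axis and vertical below 0.2 rad and linear speed of bracket below 0.012 m/s and angular speed of bracket below 0.25 rad/s and contact force between the fingers and bracket below 0.05 N), for 0.4 s.
2. the marker is level with the pointer (within 4 mm) while the bracket hangs at rest (horizontal distance between bracket_eye and hook_seat below 0.012 m and z of bracket_eye in the frame of hook_seat between -0.022 and -0.008 m and value of joint hook above 0.012 m and z of marker_pad in the frame of pointer between 0.001 and 0.009 m), for 0.2 s.
At the end, for the whole second after the job is handed in: The bracket hangs by its eye in the dip of the hook (within 12 mm, tilted less than 0.2 rad), let go and at rest, the spring carrying it; the marker's needle is within 4 mm of the pointer's height and stays there (all of step 2 and angle between bracket_center's own z axis and vertical below 0.2 rad and linear speed of bracket below 0.012 m/s and angular speed of bracket below 0.25 rad/s and contact force between the fingers and bracket below 0.05 N and velocity of joint hook between -0.01 and 0.01 m/s); the robot touches nothing.
It fails at once if the hook jumps or is yanked: it moves faster than 0.05 m/s (velocity of joint hook above 0.05 m/s or velocity of joint hook below -0.05 m/s).
It fails at once if the spring is overloaded: hook pulled down to within 8 mm of its stop (value of joint hook above 0.107 m).
It fails at once if a bystander is moved more than 20 mm (distance of any of blank_mid, faceplate_mid, gouge_mid from where it was at the start of the episode above 0.02 m).
It also fails if it takes over 72 s, if anything falls off the work surface, if the arm or the gripper's body presses on something with over 40 N, if the wrist force passes 120 N, or if a joint passes its speed limit or range.

ROBOT

A 6-joint arm with a two-finger parallel gripper is mounted at the origin on the work surface. World frame = base frame: x ahead of the robot, y to its left, z up, the work surface at z = 0. Lengths are in m, angles in degrees, forces in N, time in s.
With the tool pointing down it reaches from about 0.3 to 0.75 m from the base axis. Payload 8.5 kg.
Tool frame: the origin (TCP) lies at the centre of the arm's flange, where the gripper is bolted on; the fingertips stand 173 mm ahead of it and the grasp point (between the pads) lies 155 mm ahead of it (env.grip_point_offset is the z of the grasp point in the tool frame, in m); z points along the fingers, y is the direction in which the jaws open and shut (so a half turn about z gives the same grasp; the last joint's range is limited). The gripper opens to 85 mm and grips with 20 to 120 N. Pads are 22 mm wide; open, the fingers measure 114 mm over their backs; the gripper's body (76 mm by 85 mm) begins 54 mm behind the grasp point. The pads swing forward as they close: fully open they stand 13 mm farther back than shut.
Start: joints at [58.367, 21.807, 74.336, -0, 83.858, -12.336], TCP at [0.182, 0.519, 0.405] pointing down, gripper open.
Joint ranges: [-178.18, 178.18], [-50.72, 133.34], [12.68, 142.11], [-81.47, 261.47], [9.98, 163.14], [-165.26, 165.26]. Speed limits (degrees/s): [136.94, 136.94, 180, 180, 180, 180].

INTERFACE

Orientations are given as a 3x3 rotation matrix whose columns are the frame's x, y, z axes.
In Python, from rig import env, get_image, nets gives the robot as it stands.
- The arm moves only by the tool send_rows, never from a script. Its arguments are lists of equal length, an entry for each row: "xyz": the shift along the tool's x, y, z in mm, a list of three; "spin": the turn about the tool's z in degrees. A call has 1 to 20 rows; each row is the pose to reach, as a shift and turn from the pose measured when the call began, along the tool's axes at that moment; what a row does not reach only later rows make up. A row lasts 1/8 s, in which the tool goes at most 62.5 mm and 10.7 degrees, less where a joint would pass 70% of its speed; a pose out of reach is approached as far as the arm can. A call with a gripper value outside its range is refused whole. "hand" is the opening, from 0 (shut) to 1 (fully open), set as the call begins (left out, the last holds). The fingers move at their own pace and stop on an object; "force" is the grip in N (left out, the last holds). Time passes only in rows, so rows that repeat a pose let the fingers close. It gives the time, the measured TCP pose, the force and the opening at its end, in the units of the state.
- env.observe(): the state, without advancing time (a new reading comes with each control period).
- get_image(name): name is "scene" or "top" or "wrist"; returns a dict with "pixels" (480x640x3 uint8, red, green, blue), "range_z" (480x640 float32, m along the optical axis (not along the pixel's ray), 0 where there is no reading), "fov_y" (degrees; the focal length in pixels is half the picture's height over the tangent of half this angle, whatever the lens; pixels are square), "cx", "cy" (the principal point, pixels), "cam_to_world" (4x4, takes a point from camera to world coordinates). Camera axes: x right, y down, z forward; pixel columns grow to the right and rows downward; lengths in m; the calibration is good to about 2 mm. A picture is of the moment at which its call begins.
- env.close_job(): hands the job in, once; it reports no verdict.
Trained networks look in a picture, given as the dict that the camera call returned (one of the last four; its "shot" number tells which), for a name from the list of things; names that differ only in an ending like _2 or _b are one class to them, and where a whole thing is asked for, a point or a joint stands for the part that bears it (a point fixed in the world has none). Each returns a list of dicts, best first, with "confidence" (0 to 1); they miss things now and then, are a little off and sometimes report something else, mostly with a low value. They report only what shows in the picture. A call takes as long as a camera call. They do not tell look-alikes from the thing itself.
- nets.silhouettes(picture, name): "pixels" (480x640 bool, what is visible of it) and "box" ([centre column, centre row, width, height] in pixels, round what is visible of it).
The state is a dict: "time_s": time; "q": joint angles; "qvel": joint speeds; "joint_efforts": joint torques, N m; "position": TCP position; "tool_rot": TCP orientation; "ft_force": force on the tool from outside, world axes, zero at the start; "wrist_torque": the same for the moment, N m; "grip_width": finger opening in m.
Only numpy, scipy, OpenCV 4.12 (cv2) and the standard library are available. Lean on these libraries where they do the work, as an engineer would, in place of code of your own. Each camera call takes 0.05 s, during which the arm holds its last target. There are 200 camera calls.

## Working session

There is one attempt and no reset: what is moved stays moved. The work goes in short steps, Python scripts to look and compute and a tool call to move; the robot and the scene stay as the last step left them, time stands still between calls to the robot, and variables do not carry over. Pictures are saved under pics/ and viewed, on a budget of 10 in all, crops included, one or two more only if the job needs it, and the job is handed in when it is done.

Besides the shell and the picture viewer there is one more tool, called as a command line: name --pt "numbers of a row" for each row, then --argument value for the rest. send_rows: Moves the arm, as the interface text tells. Its arguments: {"type":"object","properties":{"xyz":{"type":"array"},"spin":{"type":"array"},"hand":{"type":"number"},"force":{"type":"number"}},"required":["xyz","spin"]}

```bash
mkdir -p pics; ls; cat > h.py <<'E'
import numpy as np, cv2
from rig import env, get_image, nets
def cloud(p):
    z=p["range_z"]; h,w=z.shape; f=h/2/np.tan(np.radians(p["fov_y"])/2)
    v,u=np.mgrid[:h,:w]
    c=np.stack([(u-p["cx"])/f*z,(v-p["cy"])/f*z,z,np.ones_like(z)],-1)
    return (c@np.array(p["cam_to_world"]).T)[...,:3]
def save(p,n): cv2.imwrite("pics/"+n,cv2.cvtColor(p["pixels"],cv2.COLOR_RGB2BGR))
E
cat > a.py <<'E'
from h import *
np.set_printoptions(precision=4,suppress=True)
s=env.observe(); print(s["time_s"],s["position"],s["tool_rot"],s["grip_width"],env.grip_point_offset)
for cam in ["scene","top"]:
    p=get_image(cam); save(p,cam+"0.png"); P=cloud(p); np.save(cam+"0.npy",P)
    print(cam,np.array(p["cam_to_world"])[:3,3])
    for n in ["bracket","hook","marker","pointer","marker_pad","hook_tip","blank_mid","faceplate_mid","gouge_mid"]:
        for d in nets.silhouettes(p,n)[:3]:
            m=d["pixels"]&(p["range_z"]>0)
            if m.sum()<5: continue
            Q=P[m]
            print(n,round(d["confidence"],2),np.round(d["box"]),m.sum(),np.percentile(Q,2,0),np.median(Q,0),np.percentile(Q,98,0))
E
python3 a.py
```

```text
pics
0.0 [0.1817 0.5191 0.4041] [[-0.9438  0.3305 -0.0008]
 [ 0.3305  0.9438 -0.0013]
 [ 0.0003 -0.0014 -1.    ]] 0.08540170029136623 0.1547
scene [1.1591 0.7135 0.7523]
bracket 0.92 [369. 227.  23.  41.] 367 [ 0.2503 -0.218   0.0005] [ 0.3486 -0.1252  0.0399] [ 0.3739 -0.1159  0.0889]
bracket 0.88 [326. 236.  33.  62.] 955 [ 0.4212 -0.1653  0.0052] [ 0.4673 -0.1366  0.0238] [ 0.4983 -0.107   0.128 ]
bracket 0.59 [370. 258.  26.  44.] 476 [ 0.4052 -0.0595  0.0024] [ 0.4162 -0.0334  0.0164] [ 0.434  -0.007   0.0891]
hook 0.29 [375. 249.  89.  59.] 825 [0.5545 0.0161 0.1886] [0.5717 0.1572 0.2033] [0.5794 0.1963 0.2167]
marker 0.94 [456. 274.  60.  39.] 782 [0.2914 0.0816 0.0012] [0.5453 0.2764 0.231 ] [0.5562 0.3181 0.2363]
marker 0.74 [253. 258.  32.  38.] 1028 [ 0.5811 -0.2221  0.003 ] [ 0.6165 -0.1806  0.0437] [ 0.639  -0.164   0.0579]
marker 0.49 [375. 247.  91.  62.] 957 [ 0.3542 -0.1702  0.002 ] [0.5702 0.1542 0.2025] [0.5792 0.2007 0.2165]
pointer 0.65 [374. 247.  89.  60.] 849 [0.5551 0.0151 0.1896] [0.5715 0.1557 0.2034] [0.5793 0.1962 0.2168]
marker_pad 0.8 [455. 272.  56.  
[... 1472 characters left out ...]
81]
marker_pad 0.75 [173. 245.  56.  13.] 388 [0.5273 0.2175 0.2263] [0.5436 0.2911 0.2318] [0.5536 0.3136 0.2366]
hook_tip 0.61 [269. 237.  94.  30.] 586 [0.5327 0.013  0.0725] [0.5622 0.1345 0.2056] [0.5795 0.1774 0.2187]
blank_mid 0.56 [405. 222.  32.  33.] 760 [ 0.5804 -0.2255  0.013 ] [ 0.607  -0.1944  0.0552] [ 0.6366 -0.1662  0.0595]
blank_mid 0.54 [382. 289.  35.  45.] 896 [ 0.4222 -0.1817  0.0009] [ 0.4597 -0.1416  0.0158] [ 0.499  -0.1084  0.1302]
faceplate_mid 0.93 [451. 264.  33.  33.] 793 [ 0.4806 -0.33    0.0023] [ 0.5109 -0.2941  0.0128] [ 0.5446 -0.2658  0.0375]
gouge_mid 0.7 [353. 164. 133.  32.] 1334 [ 0.7254 -0.228  -0.0004] [ 0.7514 -0.112   0.0238] [0.7777 0.0609 0.0311]
```

```bash
cat > b.py <<'E'
from h import *
np.set_printoptions(precision=4,suppress=True)
T=np.load("top0.npy").reshape(-1,3); S=np.load("scene0.npy").reshape(-1,3)
A=np.vstack([T,S])
def sel(A,c,r,z0,z1): 
    d=np.hypot(A[:,0]-c[0],A[:,1]-c[1]); return A[(d<r)&(A[:,2]>z0)&(A[:,2]<z1)]
def rect(Q): return cv2.minAreaRect((Q[:,:2]*1000).astype(np.float32))
b=(0.459,-0.143)
for nm,C in(("top",T),("scene",S)):
    print(nm)
    for z0,z1 in((.006,.02),(.1,.135),(.12,.135)):
        Q=sel(C,b,.06,z0,z1); print("bracket",z0,len(Q),rect(Q),Q.mean(0),Q.max(0)[2])
    c=(0.55,0.17)
    Q=C[(C[:,2]>.29)&(C[:,2]<.34)&(np.hypot(C[:,0]-.55,C[:,1]-.16)<.1)]; print("col",len(Q),rect(Q),Q.mean(0),Q[:,2].max())
    c0=Q.mean(0)
    Q=C[(C[:,2]>.185)&(C[:,2]<.25)&(C[:,1]>c0[1]-.19)&(C[:,1]<c0[1]-.03)&(abs(C[:,0]-.56)<.06)]
    print("hook");o=np.argsort(Q[:,1])
    for y in np.arange(c0[1]-.19,c0[1]-.03,.006):
        q=Q[(Q[:,1]>=y)&(Q[:,1]<y+.006)]
        if len(q): print("%.3f"%y,len(q),np.median(q,0),q[:,2].max())
    Q=C[(C[:,2]>.215)&(C[:,2]<.27)&(C[:,1]>c0[1]+.11)&(C[:,1]<c0[1]+.18)&(abs(C[:,0]-.54)<.06)]
    print("pad",len(Q),rect(Q),np.median(Q,0),np.percentile(Q,[2,98],0))
E
python3 b.py
python3 - <<'E'
import cv2,numpy as np
a=cv2.imread("pics/scene0.png")[170:380,150:550];b=cv2.imread("pics/top0.png")[130:380,100:500]
cv2.imwrite("pics/c0.png",cv2.resize(np.vstack([a,b]),None,fx=1.3,fy=1.3))
E
```

```text
top
bracket 0.006 603 ((462.8431091308594, -144.39422607421875), (87.83784484863281, 56.07554626464844), 31.552087783813477) [ 0.4593 -0.1431  0.0145] 0.01994253390755496
bracket 0.1 97 ((459.4285583496094, -146.21258544921875), (25.642005920410156, 12.45592975616455), 30.814647674560547) [ 0.4592 -0.145   0.1249] 0.13167174055605058
bracket 0.12 79 ((459.5615234375, -146.43551635742188), (25.642005920410156, 11.936771392822266), 30.814647674560547) [ 0.4592 -0.146   0.1282] 0.13167174055605058
col 708 ((556.38134765625, 158.72998046875), (42.643489837646484, 42.93918991088867), 6.640416622161865) [0.555  0.1566 0.3138] 0.3197300796663207
hook
0.003 3 [0.5743 0.0074 0.2088] 0.20896085022691424
0.009 13 [0.5721 0.0111 0.2105] 0.2132518685336987
0.015 13 [0.572  0.0168 0.2076] 0.21144103249631796
0.021 13 [0.5712 0.0228 0.1997] 0.20424841986310405
0.027 16 [0.5715 0.0295 0.1961] 0.1991370730860743
0.033 14 [0.5694 0.0362 0.1946] 0.199922673018325
0.039 12 [0.5695 0.042  0.1964] 0.19904908668537347
0.045 12 [0.5692 0.0477 0.1981] 0.20075102024627134
0.051 13 [0.5679 0.0531 0.2015] 0.203
[... 2050 characters left out ...]
59
0.072 14 [0.5661 0.0754 0.2026] 0.20617786528714888
0.078 14 [0.5646 0.0801 0.2028] 0.20664842150998464
0.084 14 [0.5651 0.0872 0.2032] 0.20556058664043697
0.090 13 [0.564  0.0925 0.2034] 0.20678955159841628
0.096 14 [0.5631 0.0987 0.2043] 0.20616317021166897
0.102 15 [0.5625 0.1057 0.2026] 0.20569449808661067
0.108 14 [0.562  0.1106 0.2027] 0.20491320255370138
0.114 15 [0.5611 0.1169 0.2036] 0.20664524895777692
0.120 15 [0.5602 0.1228 0.2039] 0.20595430319268548
0.126 1 [0.5624 0.1284 0.2064] 0.2064101378655271
pad 393 ((537.317626953125, 299.40838623046875), (42.78489685058594, 32.22917556762695), 71.58635711669922) [0.5432 0.3032 0.2315] [[0.5257 0.2771 0.2236]
 [0.5539 0.3186 0.2338]]
```

View pics/c0.png

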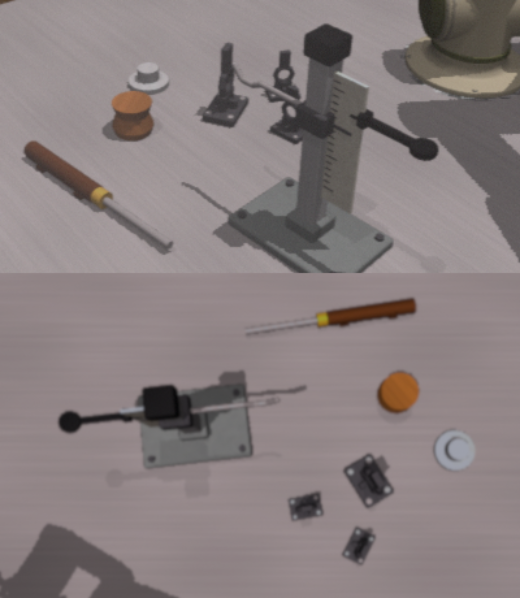

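The largest bracket stands at about (0.459, −0.146). Its y axis is at 31.5°, measured from its foot and lug. The column is at (0.556, 0.160) with the stand's +x at about 96.6° azimuth, and the hook dip is at (0.570, 0.036). I'm moving to hover over the lug.

send_rows --pt "-20 -22 0" --pt "-60 -67 5" --pt "-100 -111 10" --pt "-140 -156 15" --pt "-180 -200 20" --pt "-220 -245 25" --pt "-260 -290 30" --pt "-300 -334 35" --pt "-340 -378 40" --pt "-380 -423 44" --pt "-420 -467 44" --pt "-450 -501 44" --pt "-470 -523 44" --pt "-481 -535 44" --pt "-481 -535 44" --pt "-481 -535 44" --spin '[0,2,5,9,13,17,21,25,29,33,36,38,39,39,39,39]' --hand 1

```text
time_s: 3.0
position: [0.4586, -0.1438, 0.3608]
tool_rot: [[-0.526, 0.85, -0.0], [0.85, 0.526, 0.0], [0.0, -0.0, -1.0]]
ft_force: [0.0, -0.1, 0.3]
grip_width: 0.0856
```

```bash
cat > c.py <<'E'
from h import *
np.set_printoptions(precision=4,suppress=True)
s=env.observe(); print(s["time_s"],s["position"],s["tool_rot"],s["ft_force"],s["q"])
for cam in("wrist","top"):
    p=get_image(cam); save(p,cam+"1.png"); C=cloud(p).reshape(-1,3)
    for z0,z1 in((.006,.02),(.1,.135),(.12,.135)):
        Q=C[(np.hypot(C[:,0]-.459,C[:,1]+.1455)<.06)&(C[:,2]>z0)&(C[:,2]<z1)]
        if len(Q)>9: print(cam,z0,len(Q),cv2.minAreaRect((Q[:,:2]*1000).astype(np.float32)),Q.mean(0),Q[:,2].max())
E
python3 c.py
```

```text
3.0 [ 0.4586 -0.1438  0.3608] [[-0.5265  0.8502 -0.0002]
 [ 0.8502  0.5265  0.0004]
 [ 0.0004 -0.     -1.    ]] [ 0.0261 -0.1415  0.2702] [-31.5632  17.2081  89.2695   0.0109  73.5442 -63.3323]
wrist 0.006 2727 ((456.6567687988281, -147.10791015625), (80.16836547851562, 55.0591926574707), 31.812891006469727) [ 0.452  -0.1389  0.0149] 0.019962397487388484
wrist 0.1 1187 ((457.020263671875, -147.3802947998047), (25.907445907592773, 12.464134216308594), 32.481815338134766) [ 0.4557 -0.1453  0.1228] 0.13119744606393607
wrist 0.12 839 ((456.9016418457031, -147.50753784179688), (25.681434631347656, 12.277627944946289), 31.30645179748535) [ 0.4564 -0.1463  0.128 ] 0.13119744606393607
top 0.006 128 ((437.50714111328125, -131.98448181152344), (100.5384292602539, 30.503337860107422), 40.92717742919922) [ 0.4369 -0.1391  0.0144] 0.019153430528904725
```

send_rows --pt "-2 -3 5" --pt "-2 -3 15" --pt "-2 -3 28" --pt "-2 -3 41" --pt "-2 -3 54" --pt "-2 -3 67" --pt "-2 -3 79" --pt "-2 -3 89" --pt "-2 -3 95" --pt "-2 -3 98" --pt "-2 -3 98" --pt "-2 -3 98" --spin '[0,0,0,0,0,0,0,0,0,0,0,0]'

```text
time_s: 4.6
position: [0.4572, -0.1471, 0.2632]
tool_rot: [[-0.527, 0.85, 0.001], [0.85, 0.527, -0.0], [-0.0, 0.0, -1.0]]
ft_force: [-0.1, 0.3, 0.0]
grip_width: 0.0853
```

send_rows --pt "0 0 0" --pt "0 0 0" --pt "0 0 0" --pt "0 0 0" --pt "0 0 0" --pt "0 0 0" --pt "0 0 0" --pt "0 0 0" --spin '[0,0,0,0,0,0,0,0]' --hand 0 --force 60

```text
time_s: 5.6
position: [0.4572, -0.1472, 0.2633]
tool_rot: [[-0.527, 0.85, 0.001], [0.85, 0.527, -0.001], [-0.001, 0.0, -1.0]]
ft_force: [-3.3, -0.4, 4.2]
grip_width: 0.0255
```

send_rows --pt "0 0 -3" --pt "0 0 -10" --pt "0 0 -18" --pt "0 0 -26" --pt "0 0 -34" --pt "0 0 -40" --pt "0 0 -40" --pt "0 0 -40" --pt "0 0 -40" --pt "0 0 -40" --spin '[0,0,0,0,0,0,0,0,0,0]'

```text
time_s: 6.85
position: [0.4571, -0.1471, 0.3031]
tool_rot: [[-0.527, 0.85, 0.0], [0.85, 0.527, -0.0], [-0.0, -0.0, -1.0]]
ft_force: [0.8, 0.7, -3.6]
grip_width: 0.0257
```

```bash
cat > d.py <<'E'
from h import *
np.set_printoptions(precision=4,suppress=True)
s=env.observe(); print(s["time_s"],s["position"],s["tool_rot"],s["ft_force"],s["wrist_torque"],s["grip_width"])
p=get_image("scene"); save(p,"scene2.png"); 
q=get_image("wrist"); save(q,"wrist2.png")
C=cloud(q).reshape(-1,3)
Q=C[(np.hypot(C[:,0]-.457,C[:,1]+.147)<.07)&(C[:,2]>.03)]
h,e=np.histogram(Q[:,2],bins=np.arange(.03,.25,.005)); print(np.c_[e[:-1],h][h>20])
cv2.imwrite("pics/c2.png",np.hstack([cv2.resize(p["pixels"][150:300,250:450],(400,300)),cv2.resize(q["pixels"],(400,300))])[...,::-1])
E
python3 d.py
```

```text
6.85 [ 0.4571 -0.1471  0.3031] [[-0.5266  0.8501  0.0002]
 [ 0.8501  0.5266 -0.0003]
 [-0.0003 -0.     -1.    ]] [ 0.8374  0.687  -3.5802] [-0.0374  0.0086 -0.0222] 0.02574607190270681
[[   0.04    85.   ]
 [   0.045  148.   ]
 [   0.05  2735.   ]
 [   0.055 2620.   ]
 [   0.06   148.   ]
 [   0.065  424.   ]
 [   0.07   371.   ]
 [   0.075  202.   ]
 [   0.08   406.   ]
 [   0.085  596.   ]
 [   0.09   375.   ]
 [   0.095  227.   ]
 [   0.1    179.   ]
 [   0.105  216.   ]
 [   0.11   221.   ]
 [   0.115  168.   ]
 [   0.12   246.   ]
 [   0.125  208.   ]
 [   0.13   305.   ]
 [   0.135  528.   ]
 [   0.14   663.   ]
 [   0.145  744.   ]
 [   0.15   842.   ]
 [   0.155  928.   ]
 [   0.16   930.   ]
 [   0.165 3078.   ]
 [   0.17   690.   ]
 [   0.175 1531.   ]
 [   0.18  2495.   ]
 [   0.185 6106.   ]
 [   0.19  2870.   ]
 [   0.195 3503.   ]
 [   0.2   5531.   ]
 [   0.205 7530.   ]
 [   0.21  7821.   ]
 [   0.215 8863.   ]
 [   0.22  8207.   ]
 [   0.225 3664.   ]
 [   0.23   253.   ]]
```

View pics/c2.png

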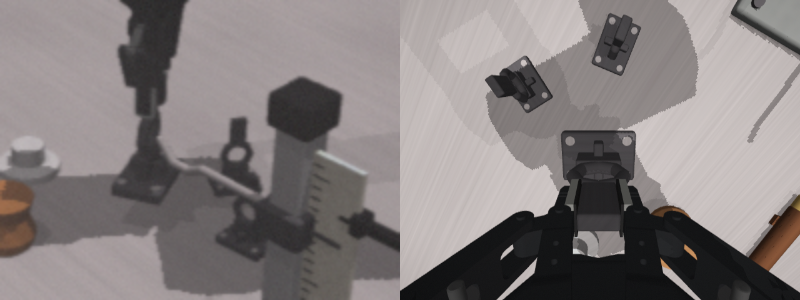

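The lift is confirmed: the load reads about 3.6 N, so roughly 37 mm of sag, and the bracket hangs level. In the right half of the picture the foot is square to the fingers at about (598,155). Next I'm carrying it to stand off beyond the hook's tip, eye aligned.

send_rows --pt "0 0 -8" --pt "0 0 -25" --pt "1 3 -42" --pt "3 15 -60" --pt "6 30 -77" --pt "9 50 -92" --pt "13 70 -104" --pt "16 90 -104" --pt "19 110 -104" --pt "22 130 -104" --pt "25 146 -104" --pt "27 156 -104" --pt "28 160 -104" --pt "28 160 -104" --pt "28 160 -104" --pt "28 160 -104" --pt "28 160 -104" --pt "28 160 -104" --spin '[0,0,1,3,5,7,10,13,16,19,22,24,25,25,25,25,25,25]'

```text
time_s: 9.2
position: [0.5783, -0.0391, 0.4072]
tool_rot: [[-0.118, 0.993, 0.0], [0.993, 0.118, -0.0], [-0.0, 0.0, -1.0]]
ft_force: [-0.1, 0.6, -3.0]
grip_width: 0.025
```

```bash
cat > e.py <<'E'
from h import *
np.set_printoptions(precision=4,suppress=True)
s=env.observe(); print(s["time_s"],s["position"],s["tool_rot"],s["ft_force"],s["wrist_torque"],s["q"])
p=get_image("scene"); save(p,"scene3.png"); q=get_image("wrist"); save(q,"wrist3.png"); t=get_image("top")
for nm,i in(("scene",p),("wrist",q),("top",t)):
    C=cloud(i).reshape(-1,3)
    Q=C[(np.hypot(C[:,0]-.5703,C[:,1]-.0356)<.12)&(C[:,2]>.18)&(C[:,2]<.222)&(C[:,1]>.004)&(C[:,1]<.13)]
    for y in np.arange(.004,.13,.006):
        k=Q[(Q[:,1]>=y)&(Q[:,1]<y+.006)]
        if len(k)>2: print(nm,"%.3f"%y,len(k),np.median(k,0),np.percentile(k[:,2],98))
    Q=C[(np.hypot(C[:,0]-.579,C[:,1]+.039)<.07)&(C[:,2]>.135)&(C[:,2]<.165)]
    if len(Q)>20: print(nm,"foot",len(Q),cv2.minAreaRect((Q[:,:2]*1000).astype(np.float32)),np.median(Q,0),np.percentile(Q[:,2],[2,98]))
cv2.imwrite("pics/c3.png",np.hstack([cv2.resize(p["pixels"][130:310,280:520],(400,300)),cv2.resize(q["pixels"],(400,300))])[...,::-1])
E
python3 e.py
```

```text
9.2 [ 0.5783 -0.0391  0.4072] [[-0.118   0.993   0.0003]
 [ 0.993   0.118  -0.0004]
 [-0.0004  0.0003 -1.    ]] [-0.1293  0.5678 -2.9681] [ 0.0629 -0.0472  0.0028] [-15.5621  24.722   69.1806  -0.0168  86.074  -22.3378]
scene 0.010 17 [0.5731 0.0136 0.2095] 0.21338501324170014
scene 0.016 27 [0.5718 0.0184 0.2037] 0.21152977435671438
scene 0.022 18 [0.5724 0.025  0.1975] 0.20212572615677
scene 0.028 15 [0.571  0.0301 0.1951] 0.19900365696440447
scene 0.034 14 [0.5707 0.0372 0.1958] 0.19752554725826588
scene 0.040 10 [0.5699 0.0428 0.1948] 0.19820555702632026
scene 0.046 12 [0.5689 0.0481 0.1968] 0.20068749285216392
scene 0.052 14 [0.5693 0.0549 0.2002] 0.2030651153847643
scene 0.058 11 [0.5681 0.0613 0.2037] 0.2057718585439595
scene 0.064 15 [0.5667 0.0666 0.203 ] 0.2049640241033029
scene 0.070 15 [0.5657 0.0735 0.2032] 0.20577033462196753
scene 0.076 15 [0.5662 0.0794 0.2034] 0.20612020080892884
scene 0.082 15 [0.565  0.0845 0.2036] 0.20552975499499368
scene 0.088 13 [0.5637 0.091  0.2031] 0.2053167870865076
scene 0.094 12 [0.5636 0.0977 0.2038] 0.20642542263981606
scene 0.100 16 [0
[... 1759 characters left out ...]
[0.5665 0.0738 0.2048] 0.20731513733172965
top 0.076 13 [0.5657 0.0795 0.2036] 0.20690445489119122
top 0.082 12 [0.5645 0.0852 0.2043] 0.20725274937318885
top 0.088 14 [0.5638 0.0909 0.204 ] 0.20658293900480348
top 0.094 12 [0.5629 0.0964 0.2044] 0.205922210324967
top 0.100 15 [0.5619 0.1022 0.205 ] 0.20710703680421516
top 0.106 15 [0.5618 0.1099 0.2036] 0.20678797741357066
top 0.112 12 [0.5609 0.1153 0.2034] 0.2063066642531711
top 0.118 13 [0.5602 0.121  0.2045] 0.20620358989273369
top 0.124 12 [0.5592 0.1268 0.2034] 0.20614164898547105
top foot 246 ((564.7608032226562, -40.50459671020508), (49.61656951904297, 56.102142333984375), 6.513401508331299) [ 0.5575 -0.0237  0.1589] [0.1541 0.1628]
```

View pics/c3.png

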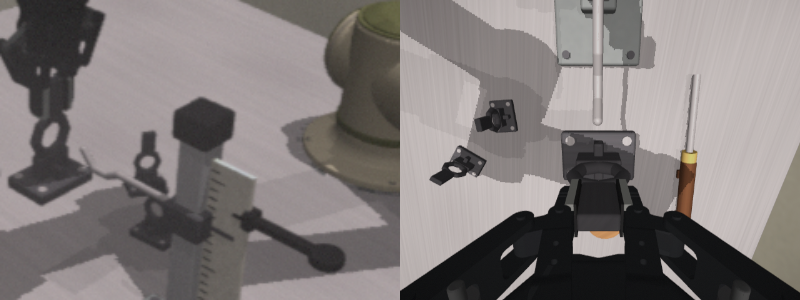

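The eye's line and the hook agree within 1 mm: in the right half of the picture the hook at (598,60) is in line with the foot at (598,150). Now I'm threading the eye along the hook's profile, staying clear of the bar.

send_rows --pt "5 0 0" --pt "12 0 0" --pt "20 0 0" --pt "28 0 0" --pt "36 0 0" --pt "42 0 0" --pt "46 0 0" --pt "50 0 1" --pt "54 0 3" --pt "57 0 5" --pt "60 0 7" --pt "63 0 9" --pt "66 0 11" --pt "69 0 12" --pt "72 0 13" --pt "75 0 14" --pt "75 0 14" --pt "75 0 14" --pt "75 0 14" --pt "75 0 14" --spin '[0,0,0,0,0,0,0,0,0,0,0,0,0,0,0,0,0,0,0,0]'

```text
time_s: 11.85
position: [0.5695, 0.0353, 0.3932]
tool_rot: [[-0.118, 0.993, 0.0], [0.993, 0.118, -0.0], [-0.0, 0.0, -1.0]]
ft_force: [0.3, 0.1, -3.2]
grip_width: 0.0251
```

```bash
cat > f.py <<'E'
from h import *
import sys
np.set_printoptions(precision=4,suppress=True)
n=sys.argv[1]
s=env.observe(); print(s["time_s"],s["position"],s["ft_force"],s["wrist_torque"],s["grip_width"])
p=get_image("scene"); save(p,"scene%s.png"%n); q=get_image("wrist"); save(q,"wrist%s.png"%n); t=get_image("top")
for nm,i in(("scene",p),("wrist",q),("top",t)):
    C=cloud(i).reshape(-1,3)
    Q=C[(abs(C[:,0]-.563-.1158*(.1-C[:,1]))<.008)&(C[:,2]>.09)&(C[:,2]<.222)&(C[:,1]>.07)&(C[:,1]<.125)]
    if len(Q)>5: print(nm,"hookbar top z",np.percentile(Q[:,2],[10,50,90]),len(Q))
cv2.imwrite("pics/c%s.png"%n,np.hstack([cv2.resize(p["pixels"][130:310,280:520],(400,300)),cv2.resize(q["pixels"],(400,300))])[...,::-1])
E
python3 f.py 4
```

```text
11.85 [0.5695 0.0353 0.3932] [ 0.2656  0.0679 -3.2328] [-0.0268 -0.0043  0.0218] 0.025064451573352634
scene hookbar top z [0.2    0.2034 0.2052] 132
wrist hookbar top z [0.2028 0.2045 0.2056] 2120
top hookbar top z [0.2016 0.2042 0.2065] 93
```

View pics/c4.png

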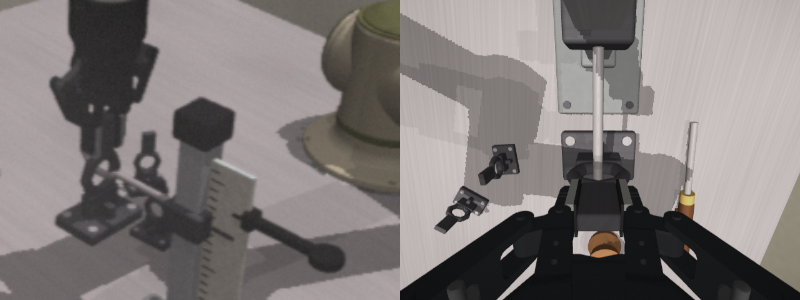

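The eye is threaded: in the left half the bar passes through the ring at about (100,170), and there is no contact force. I'm letting it down slowly.

send_rows --pt "0 0 1" --pt "0 0 3" --pt "0 0 5" --pt "0 0 7" --pt "0 0 8.5" --pt "0 0 10" --pt "0 0 11" --pt "0 0 12" --pt "0 0 13" --pt "0 0 14" --pt "0 0 15.5" --pt "0 0 17" --pt "0 0 19" --pt "0 0 21" --pt "0 0 23" --pt "0 0 25" --pt "0 0 27" --pt "0 0 29" --pt "0 0 31" --pt "0 0 32" --spin '[0,0,0,0,0,0,0,0,0,0,0,0,0,0,0,0,0,0,0,0]'

```text
time_s: 14.5
position: [0.5696, 0.0354, 0.3611]
tool_rot: [[-0.118, 0.993, 0.0], [0.993, 0.118, -0.0], [-0.0, 0.0, -1.0]]
ft_force: [-0.1, 0.6, -1.2]
grip_width: 0.0251
```

send_rows --pt "0 0 0" --pt "0 0 0" --pt "0 0 0" --pt "0 0 0" --pt "0 0 0" --pt "0 0 0" --spin '[0,0,0,0,0,0]'

```text
time_s: 15.25
position: [0.5695, 0.0354, 0.3611]
tool_rot: [[-0.118, 0.993, 0.0], [0.993, 0.118, -0.0], [-0.0, 0.0, -1.0]]
ft_force: [0.1, 0.1, -1.0]
grip_width: 0.0253
```

```bash
python3 f.py 5
```

```text
15.25 [0.5695 0.0354 0.3611] [ 0.0921  0.1064 -0.9909] [-0.0283 -0.0194  0.0343] 0.025253377112190955
scene hookbar top z [0.1797 0.1826 0.1845] 126
wrist hookbar top z [0.1821 0.1838 0.1849] 2423
top hookbar top z [0.1812 0.1839 0.1853] 72
```

send_rows --pt "0 0 1" --pt "0 0 2.5" --pt "0 0 4" --pt "0 0 5.5" --pt "0 0 7" --pt "0 0 8" --pt "0 0 9" --pt "0 0 9.5" --pt "0 0 9.5" --pt "0 0 9.5" --pt "0 0 9.5" --pt "0 0 9.5" --pt "0 0 9.5" --spin '[0,0,0,0,0,0,0,0,0,0,0,0,0]'

```text
time_s: 17.02
position: [0.5696, 0.0354, 0.3516]
tool_rot: [[-0.118, 0.993, 0.0], [0.993, 0.118, -0.0], [-0.0, 0.0, -1.0]]
ft_force: [0.6, 0.9, 0.4]
grip_width: 0.0252
```

send_rows --pt "0 0 0" --pt "0 0 0" --pt "0 0 0" --spin '[0,0,0]'

```text
time_s: 17.4
position: [0.5696, 0.0354, 0.3516]
tool_rot: [[-0.118, 0.993, 0.0], [0.993, 0.118, -0.0], [-0.0, 0.0, -1.0]]
ft_force: [0.2, 0.2, 0.4]
grip_width: 0.0253
```

```bash
python3 f.py 6
```

```text
17.4 [0.5696 0.0354 0.3516] [0.2211 0.2161 0.3612] [ 0.0493 -0.0192  0.0252] 0.025275933401136014
scene hookbar top z [0.1699 0.1733 0.1753] 129
wrist hookbar top z [0.1728 0.1744 0.1755] 2433
top hookbar top z [0.1722 0.1743 0.1764] 72
```

send_rows --pt "0 0 0" --spin '[0]'

```text
time_s: 17.68
position: [0.5696, 0.0354, 0.3516]
tool_rot: [[-0.118, 0.993, 0.0], [0.993, 0.118, -0.0], [-0.0, 0.0, -1.0]]
ft_force: [-0.6, -0.5, 1.1]
grip_width: 0.0255
```

send_rows --pt "0 0 0" --spin '[0]'

```text
time_s: 17.8
position: [0.5696, 0.0354, 0.3516]
tool_rot: [[-0.118, 0.993, 0.0], [0.993, 0.118, -0.0], [-0.0, 0.0, -1.0]]
ft_force: [-0.2, -0.3, 0.5]
grip_width: 0.0253
```

send_rows --pt "0 0 0" --spin '[0]'

```text
time_s: 17.92
position: [0.5696, 0.0354, 0.3516]
tool_rot: [[-0.118, 0.993, 0.0], [0.993, 0.118, -0.0], [-0.0, 0.0, -1.0]]
ft_force: [-0.2, 1.0, -0.2]
grip_width: 0.0253
```

send_rows --pt "0 0 0" --spin '[0]'

```text
time_s: 18.05
position: [0.5696, 0.0353, 0.3516]
tool_rot: [[-0.118, 0.993, 0.0], [0.993, 0.118, -0.0], [-0.0, 0.0, -1.0]]
ft_force: [-1.1, 0.2, 0.1]
grip_width: 0.0255
```

```bash
cat > g.py <<'E'
from h import *
L=[]
for i in range(40):
    get_image("top"); L.append(np.r_[env.observe()["ft_force"],env.observe()["wrist_torque"]])
L=np.array(L); print(env.observe()["time_s"],L.mean(0).round(3),(L.std(0)/40**.5).round(3))
E
python3 g.py
```

```text
20.05 [-0.129  0.175  0.41   0.04   0.035 -0.   ] [0.062 0.071 0.077 0.004 0.005 0.004]
```

send_rows --pt "0 0 -0.5" --pt "0 0 -1" --pt "0 0 -1.5" --pt "0 0 -2" --pt "0 0 -2.5" --pt "0 0 -3" --pt "0 0 -3" --pt "0 0 -3" --pt "0 0 -3" --spin '[0,0,0,0,0,0,0,0,0]'

```text
time_s: 21.18
position: [0.5696, 0.0354, 0.3546]
tool_rot: [[-0.118, 0.993, 0.0], [0.993, 0.118, -0.0], [-0.0, 0.0, -1.0]]
ft_force: [0.4, 0.5, -0.1]
grip_width: 0.0252
```

```bash
python3 g.py; python3 f.py 7
```

```text
23.175 [-0.121  0.282  0.228  0.045  0.03  -0.007] [0.078 0.086 0.088 0.004 0.004 0.003]
23.175 [0.5696 0.0354 0.3546] [-0.1275  0.9849  0.0662] [ 0.0039  0.0286 -0.0254] 0.02519610368471449
scene hookbar top z [0.1731 0.1762 0.1781] 133
wrist hookbar top z [0.1757 0.1773 0.1784] 2430
top hookbar top z [0.1743 0.1769 0.1797] 74
```

send_rows --pt "0 0 0" --pt "0 0 0" --pt "0 0 0" --spin '[0,0,0]' --force 20

```text
time_s: 23.7
position: [0.5696, 0.0354, 0.3546]
tool_rot: [[-0.118, 0.993, 0.0], [0.993, 0.118, -0.0], [-0.0, 0.0, -1.0]]
ft_force: [-0.3, -0.0, -0.3]
grip_width: 0.0252
```

send_rows --pt "0 0 0" --pt "0 0 0" --pt "0 0 0" --pt "0 0 0" --pt "0 0 0" --pt "0 0 0" --pt "0 0 0" --pt "0 0 0" --spin '[0,0,0,0,0,0,0,0]' --hand 0.7

```text
time_s: 24.7
position: [0.5695, 0.0354, 0.3546]
tool_rot: [[-0.118, 0.993, 0.0], [0.993, 0.118, -0.0], [-0.0, 0.0, -1.0]]
ft_force: [-0.1, -0.0, 0.3]
grip_width: 0.0597
```

```bash
python3 f.py 8; python3 f.py 8b
```

```text
24.7 [0.5695 0.0354 0.3546] [-0.0554 -0.0467  0.3457] [0.0106 0.0584 0.0259] 0.05972210588649344
scene hookbar top z [0.1741 0.1775 0.1793] 128
wrist hookbar top z [0.1765 0.1783 0.1793] 2461
top hookbar top z [0.1749 0.1777 0.18  ] 74
24.85 [0.5696 0.0354 0.3546] [-0.3557 -0.2805 -0.6105] [-0.006  -0.0039  0.0426] 0.05965257077183536
scene hookbar top z [0.1734 0.1769 0.1792] 131
wrist hookbar top z [0.1766 0.1783 0.1794] 2468
top hookbar top z [0.1755 0.1785 0.1803] 72
```

View pics/c8.png

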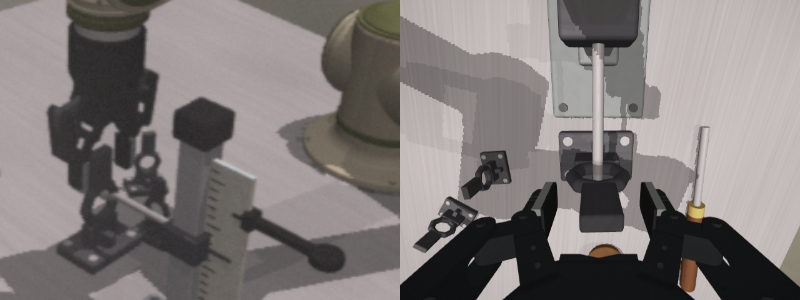

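The bracket is released and hangs with about 26 mm of sag after a 1 mm settle. In the right half the fingers are clear of the lug at (602,205) on both sides. I'm retreating straight up.

send_rows --pt "0 0 -2" --pt "0 0 -6" --pt "0 0 -12" --pt "0 0 -20" --pt "0 0 -30" --pt "0 0 -40" --pt "0 0 -52" --pt "0 0 -64" --pt "0 0 -76" --pt "0 0 -88" --pt "0 0 -100" --pt "0 0 -108" --pt "0 0 -115" --pt "0 0 -115" --spin '[0,0,0,0,0,0,0,0,0,0,0,0,0,0]'

```text
time_s: 26.75
position: [0.5695, 0.0354, 0.47]
tool_rot: [[-0.118, 0.993, 0.001], [0.993, 0.118, -0.0], [-0.001, 0.001, -1.0]]
ft_force: [0.3, -0.1, -0.0]
grip_width: 0.0598
```

send_rows --pt "5 -10 0" --pt "15 -30 0" --pt "30 -60 0" --pt "45 -90 0" --pt "62 -120 0" --pt "85 -150 0" --pt "110 -161 0" --pt "140 -161 0" --pt "175 -158 0" --pt "205 -150 0" --pt "233 -135 0" --pt "248 -105 0" --pt "258 -72 0" --pt "265 -40 0" --pt "269 -15 0" --pt "269 -1 0" --pt "269 -1 0" --pt "269 -1 0" --spin '[0,0,0,0,0,0,0,0,0,0,0,0,0,0,0,0,0,0]' --hand 0

```text
time_s: 29.0
position: [0.536, 0.3024, 0.4699]
tool_rot: [[-0.118, 0.993, 0.001], [0.993, 0.118, -0.001], [-0.001, 0.001, -1.0]]
ft_force: [0.1, -0.4, 1.1]
grip_width: -0.0001
```

```bash
cat > k.py <<'E'
from h import *
import sys
np.set_printoptions(precision=4,suppress=True)
n=sys.argv[1]
s=env.observe(); print(s["time_s"],s["position"],s["tool_rot"],s["ft_force"],s["grip_width"])
p=get_image("scene"); q=get_image("wrist"); t=get_image("top")
for nm,i in(("scene",p),("wrist",q),("top",t)):
    C=cloud(i).reshape(-1,3); X=C[:,:2]-[.5557,.1597]; a=X@[-.1158,.9933]; b=X@[.9933,.1158]
    def pr(l,m):
        Q=C[m]
        if len(Q)>4: print(nm,l,len(Q),np.median(Q,0),"z",np.percentile(Q[:,2],[5,50,95]),"a",np.percentile(a[m],[1,50,99]),"b",np.percentile(b[m],[1,99]))
    z=C[:,2]; Z=(z>.14)&(z<.25)
    pr("hookbar",Z&(a>-.09)&(a<-.035)&(abs(b)<.01)); 
    pr("seat",Z&(a>-.135)&(a<-.112)&(abs(b)<.012)&(z<.19))
    pr("pad",Z&(a>.125)&(a<.17)&(abs(b)<.025))
    pr("padin",Z&(a>.135)&(a<.155)&(abs(b)<.008))
    pr("arm",Z&(a>.07)&(a<.115)&(abs(b)<.02))
    pr("lugtop",(z>.17)&(z<.23)&(np.hypot(a+.125,b)<.02)&(z>.195))
    pr("foot",(z>.07)&(z<.12)&(np.hypot(a+.125,b)<.06))
save(p,"s%s.png"%n)
cv2.imwrite("pics/k%s.png"%n,np.hstack([cv2.resize(p["pixels"][150:300,300:500],(400,300),interpolation=3),cv2.resize(q["pixels"],(400,300))])[...,::-1])
E
python3 k.py 1
```

```text
29.0 [0.536  0.3024 0.4699] [[-0.1181  0.993   0.0007]
 [ 0.993   0.1181 -0.0005]
 [-0.0006  0.0006 -1.    ]] [ 0.1091 -0.4258  1.0816] -0.0001414199654761883
scene hookbar 126 [0.5632 0.0981 0.1772] z [0.1731 0.1772 0.18  ] a [-0.0891 -0.062  -0.0366] b [-0.0042  0.0043]
scene seat 147 [0.5702 0.0411 0.1765] z [0.1412 0.1765 0.1889] a [-0.1297 -0.1194 -0.1132] b [-0.0117  0.0118]
scene pad 347 [0.5431 0.3052 0.2316] z [0.2247 0.2316 0.2337] a [0.1257 0.1456 0.1603] b [-0.0153  0.0154]
scene padin 86 [0.5389 0.3038 0.2323] z [0.2306 0.2323 0.2338] a [0.1355 0.1453 0.1544] b [-0.0073  0.0078]
scene arm 236 [0.5467 0.2519 0.2304] z [0.2238 0.2304 0.2326] a [0.0703 0.0926 0.1147] b [-0.0078  0.0062]
scene lugtop 238 [0.5737 0.0408 0.2116] z [0.197  0.2116 0.2216] a [-0.1304 -0.1198 -0.1166] b [-0.012   0.0145]
scene foot 851 [0.5822 0.0493 0.1063] z [0.0962 0.1063 0.1162] a [-0.1504 -0.1113 -0.0952] b [-0.0417  0.0371]
wrist pad 1884 [0.538  0.3033 0.2324] z [0.2296 0.2324 0.2334] a [0.126  0.1448 0.159 ] b [-0.0156  0.0135]
wrist padin 699 [0.539  0.3039 0.2326] z [0.2315 0.2326 0.2335] a [0.1352 0.1452 0.1547] b [-0.0075  0.0076]
top hookbar 116 [0.5633 0.0976 0.178 ] z [0.1749 0.178  0.1806] a [-0.0894 -0.0625 -0.0354] b [-0.0032  0.0045]
top seat 31 [0.5681 0.0309 0.1716] z [0.1547 0.1716 0.1864] a [-0.1347 -0.1285 -0.113 ] b [-0.0116  0.0103]
top pad 251 [0.5402 0.3013 0.2322] z [0.2282 0.2322 0.2346] a [0.1266 0.1424 0.1579] b [-0.0136  0.0156]
top padin 91 [0.5387 0.3038 0.2326] z [0.2301 0.2326 0.2347] a [0.1355 0.1454 0.1548] b [-0.0078  0.0078]
top arm 142 [0.5458 0.2523 0.2313] z [0.2265 0.2313 0.2336] a [0.0714 0.0932 0.1144] b [-0.004   0.0058]
top lugtop 102 [0.571  0.0351 0.2202] z [0.208  0.2202 0.2237] a [-0.131  -0.1252 -0.1191] b [-0.0108  0.0152]
top foot 688 [0.5575 0.0318 0.1073] z [0.1035 0.1073 0.1114] a [-0.1524 -0.1284 -0.0974] b [-0.0412  0.038 ]
```

View pics/k1.png

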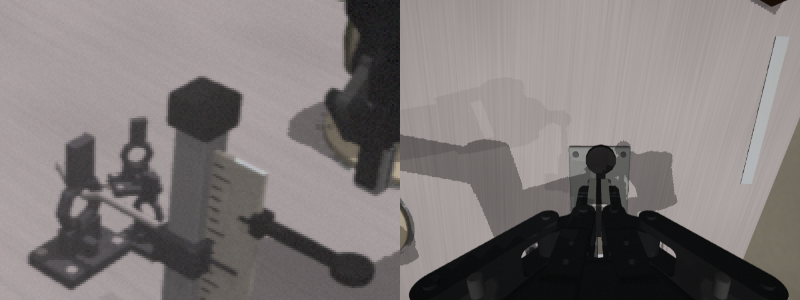

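The bracket hangs still: in the left half the ring is on the bar at about (80,205). The sag is 26.2 mm, so the pointer is at 0.1738 and the pad should end at 0.1788, down from 0.2325. I'm pressing most of the way first, then measuring.

send_rows --pt "1 3 6" --pt "1 3 18" --pt "1 3 32" --pt "1 3 44" --pt "1 3 53" --pt "1 3 58" --pt "1 3 62" --pt "1 3 66" --pt "1 3 70" --pt "1 3 74" --pt "1 3 78" --pt "1 3 82" --pt "1 3 86" --pt "1 3 90" --pt "1 3 94" --pt "1 3 98" --pt "1 3 102" --pt "1 3 106" --pt "1 3 108" --pt "1 3 108" --spin '[0,0,0,0,0,0,0,0,0,0,0,0,0,0,0,0,0,0,0,0]'

```text
time_s: 31.65
position: [0.5391, 0.3036, 0.3618]
tool_rot: [[-0.118, 0.993, 0.0], [0.993, 0.118, -0.001], [-0.001, 0.0, -1.0]]
ft_force: [0.4, 0.7, 0.3]
grip_width: -0.0001
```

```bash
python3 k.py 2
```

```text
31.65 [0.5391 0.3036 0.3618] [[-0.1182  0.993   0.0004]
 [ 0.993   0.1182 -0.0008]
 [-0.0009  0.0003 -1.    ]] [0.4153 0.6758 0.3353] -5.2161152306945204e-05
scene hookbar 132 [0.5632 0.0982 0.1772] z [0.1729 0.1772 0.18  ] a [-0.0895 -0.0617 -0.0363] b [-0.0038  0.0042]
scene seat 147 [0.5712 0.041  0.1768] z [0.1408 0.1768 0.1886] a [-0.1299 -0.1196 -0.1137] b [-0.0112  0.0119]
scene pad 681 [0.5457 0.3138 0.2076] z [0.183  0.2076 0.2437] a [0.1261 0.1542 0.1606] b [-0.0223  0.0165]
scene padin 72 [0.5442 0.3073 0.2026] z [0.1884 0.2026 0.2388] a [0.1356 0.148  0.155 ] b [-0.0041  0.0075]
scene arm 231 [0.5462 0.252  0.1874] z [0.1811 0.1874 0.19  ] a [0.0702 0.0928 0.1146] b [-0.0065  0.0055]
scene lugtop 237 [0.5738 0.0404 0.2111] z [0.1968 0.2111 0.2219] a [-0.1306 -0.12   -0.1168] b [-0.0129  0.0141]
scene foot 854 [0.5824 0.0497 0.1065] z [0.0968 0.1065 0.116 ] a [-0.1513 -0.1116 -0.0951] b [-0.0416  0.037 ]
wrist pad 10354 [0.5379 0.3145 0.2364] z [0.1887 0.2364 0.2472] a [0.1374 0.1564 0.1594] b [-0.0246  0.0247]
wrist padin 1401 [0.5388 0.3043 0.2303] z [0.197  0.2303 0.243
[... 210 characters left out ...]
 0.1809] a [-0.0885 -0.0623 -0.0353] b [-0.0032  0.0043]
top seat 30 [0.5682 0.031  0.1726] z [0.1668 0.1726 0.187 ] a [-0.1348 -0.1283 -0.1131] b [-0.0117  0.0084]
top pad 215 [0.5398 0.2945 0.1965] z [0.1858 0.1965 0.2396] a [0.1255 0.1353 0.148 ] b [-0.0142  0.0235]
top padin 64 [0.5395 0.2951 0.2069] z [0.1874 0.2069 0.2293] a [0.135  0.1361 0.1421] b [-0.0078  0.0075]
top arm 131 [0.5452 0.252  0.1884] z [0.1854 0.1884 0.191 ] a [0.0715 0.0929 0.1144] b [-0.004   0.0061]
top lugtop 104 [0.5707 0.0352 0.2207] z [0.203  0.2207 0.2238] a [-0.1309 -0.1251 -0.1192] b [-0.0108  0.0158]
top foot 691 [0.5575 0.0319 0.1074] z [0.1032 0.1074 0.1115] a [-0.1524 -0.1277 -0.0974] b [-0.0413  0.038 ]
```

send_rows --pt "0 0 1" --pt "0 0 4" --pt "0 0 7" --pt "0 0 9" --pt "0 0 10.5" --pt "0 0 10.5" --pt "0 0 10.5" --pt "0 0 10.5" --pt "0 0 10.5" --spin '[0,0,0,0,0,0,0,0,0]'

```text
time_s: 32.92
position: [0.539, 0.3036, 0.3513]
tool_rot: [[-0.118, 0.993, -0.0], [0.993, 0.118, -0.001], [-0.001, -0.0, -1.0]]
ft_force: [0.9, 0.4, -0.6]
grip_width: -0.0002
```

send_rows --pt "0 0 -2" --pt "0 0 -8" --pt "0 0 -20" --pt "0 0 -35" --pt "0 0 -50" --pt "0 0 -70" --pt "0 0 -90" --pt "0 0 -110" --pt "0 0 -120" --pt "0 0 -120" --spin '[0,0,0,0,0,0,0,0,0,0]'

```text
time_s: 34.17
position: [0.5389, 0.3037, 0.4719]
tool_rot: [[-0.118, 0.993, 0.001], [0.993, 0.118, -0.001], [-0.001, 0.001, -1.0]]
ft_force: [-0.5, 0.8, -0.2]
grip_width: -0.0001
```

```bash
python3 k.py 3
```

```text
34.175 [0.5389 0.3037 0.4719] [[-0.1182  0.993   0.0011]
 [ 0.993   0.1182 -0.0006]
 [-0.0007  0.001  -1.    ]] [-0.4582  0.7711 -0.1872] -6.485174856441418e-05
scene hookbar 128 [0.563  0.0981 0.1771] z [0.1729 0.1771 0.1795] a [-0.0892 -0.0621 -0.0377] b [-0.0046  0.0038]
scene seat 143 [0.5705 0.041  0.1769] z [0.1412 0.1769 0.1887] a [-0.1294 -0.1193 -0.1135] b [-0.0113  0.0116]
scene pad 333 [0.5422 0.305  0.1779] z [0.1707 0.1779 0.18  ] a [0.1256 0.1459 0.1601] b [-0.0148  0.0148]
scene padin 89 [0.5391 0.304  0.1788] z [0.1772 0.1788 0.1801] a [0.1356 0.1455 0.155 ] b [-0.007   0.0077]
scene arm 225 [0.5467 0.2523 0.1769] z [0.1701 0.1769 0.179 ] a [0.0704 0.0928 0.114 ] b [-0.0071  0.0057]
scene lugtop 239 [0.5741 0.0407 0.2111] z [0.1972 0.2111 0.2216] a [-0.1301 -0.1199 -0.1162] b [-0.0123  0.0149]
scene foot 853 [0.5828 0.0492 0.1064] z [0.0965 0.1064 0.116 ] a [-0.1507 -0.1121 -0.0952] b [-0.0419  0.0373]
wrist pad 1249 [0.538  0.3032 0.1787] z [0.1762 0.1787 0.1799] a [0.1262 0.1445 0.159 ] b [-0.0155  0.0136]
wrist padin 478 [0.5392 0.3039 0.1788] z [0.1778 0.1788 0.17
[... 211 characters left out ...]
 0.1813] a [-0.0885 -0.0623 -0.0356] b [-0.0034  0.0043]
top seat 29 [0.568  0.0312 0.1718] z [0.1659 0.1718 0.1839] a [-0.1347 -0.128  -0.113 ] b [-0.0114  0.0086]
top pad 226 [0.5403 0.3015 0.1784] z [0.1752 0.1784 0.1809] a [0.1258 0.1428 0.158 ] b [-0.014   0.0151]
top padin 83 [0.5386 0.3034 0.1787] z [0.1765 0.1787 0.1809] a [0.1352 0.1448 0.1544] b [-0.0076  0.0078]
top arm 132 [0.546  0.252  0.1775] z [0.1731 0.1775 0.1801] a [0.0707 0.0928 0.1148] b [-0.004   0.0062]
top lugtop 103 [0.5708 0.0352 0.2204] z [0.2054 0.2204 0.2229] a [-0.131  -0.1251 -0.1191] b [-0.0108  0.0153]
top foot 686 [0.5574 0.032  0.1072] z [0.1037 0.1072 0.111 ] a [-0.1524 -0.1276 -0.0975] b [-0.0413  0.0379]
```

View pics/k3.png

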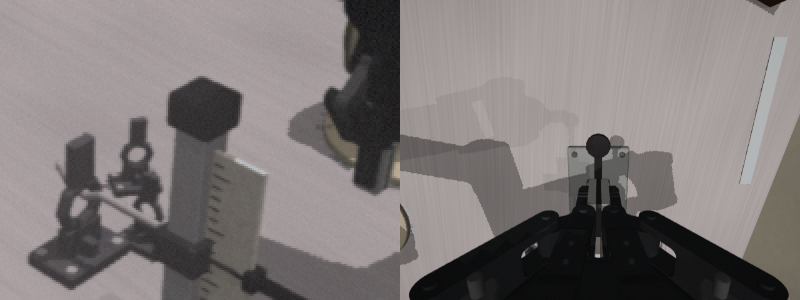

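The pad is at 0.1788, as intended. In the left half the marker needle meets the pointer at about (235,268), and the bracket still hangs at rest, centred in the dip. I'm handing in.

```bash
python3 -c "
from rig import env
print(env.observe()['qvel']); print(env.close_job())"
```

```text
[ 0.06611714  0.10740053  0.04266908  0.00738059 -0.06471018 -0.00846165]
the job is handed in; nothing more can be done
None
```

The bracket hangs by its eye on the scale's hook and the reading marker is level with the pointer. I handed the job in at about 34 s of the 72 s allowed; hand-in gives no verdict.

**What I did:** I gripped the largest bracket by its lug and threaded the eye over the hook. I let it down at about 1–2 cm/s, went about 3 mm too far, raised it 3 mm, and released it. The hook settled by about 1 mm on release. I then pressed the marker down with closed fingers and lifted clear.

**Last checks:**
- **Hook:** it sank 26.2 mm and held the same height in the three measurements after I let go. That puts the pointer at about 173.8 mm.
- **Marker:** all three cameras put the pad top at 178.8 mm, 5.0 mm above the pointer against a target of 5 mm, so the needle is level.
- **Bracket:** the lug's centre is 125 mm from the column axis, within about 2 mm of the dip. The foot looks level.
- **Robot:** it stands about 120 mm above the marker pad and touches nothing.

**What disagreed or was not checked:**
- **Weight:** the wrist readings were noisy, 3.0–3.6 N while carrying, against about 2.6–2.8 N from the sag. I went by the measured sag.
- **Hook speed:** I could not measure it directly during lowering or release.
- **Bystanders:** I did not measure them again at the end. My path stayed clear of them.

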